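# Show the face of the rubber stamp to the desk camera

### The arm

A 6-joint arm with a two-finger parallel gripper is mounted at the origin on a cart in front of the work surface, level with it; the furniture and walls round the work are solid. World frame = base frame: x ahead of the robot, y to its left, z up, the work surface at z = 0. Lengths are in m, angles in rad, forces in N, time in s.
With the tool pointing down it reaches from about 0.35 to 0.975 m from the base axis. Payload 4.9 kg.
Tool frame: the origin (TCP) lies at the very end of the fingers, on their centre line; the grasp point (between the pads) lies 19 mm behind it; z points along the fingers, y is the line along which they close (so a half turn about z gives the same grasp; the last joint's range is limited). The gripper opens to 85 mm and grips with 20 to 120 N. Pads are 22 mm wide; open, the fingers measure 114 mm over their backs; the gripper's body (76 mm by 85 mm) begins 54 mm behind the grasp point. The pads swing forward as they close: fully open they stand 13 mm farther back than shut.
Start: joints at [-1.311, 0.053, 1.613, -0, 1.476, -0.119], TCP at [0.231, -0.581, 0.231] pointing down, gripper open.
Joint ranges: [-3.01, 3.01], [-1.01, 2.22], [0.06, 2.58], [-1.02, 4.17], [0.09, 2.62], [-3.14, 3.14]. Speed limits (rad/s): [2.57, 2.57, 3.14, 3.14, 3.14, 3.14].

### API

Orientations are given as a rotation vector (axis times angle).
In Python, from station import ctrl gives the robot as it stands.
- The arm moves only by the tool jog_arm, never from a script. Its argument "plan" is a list of rows, each a list of 7 numbers: the shift along the tool's x, y, z in units of 0.02 m (1.0 is 0.02 m), then the turn, a rotation vector about the tool's x, y, z in units of 45 degrees (1.0 is 45 degrees), then the opening, from -1 (shut) to 1 (fully open). A call has 1 to 8 rows; each row shifts and turns the commanded pose from where the row before left it, along the tool's axes as they then stand; what a row does not reach is not made up. A row lasts 1/10 s, in which the tool goes at most 50 mm and 8.59 degrees, less where a joint would pass 70% of its speed; a pose out of reach is approached as far as the arm can. A call with a number of a shift or a turn outside -1 to 1 is refused whole. A call with a gripper value outside its range is refused whole. The fingers move at their own pace and stop on an object; "grip_force" is the grip in N (left out, the last holds). Time passes only in rows, so rows that do not move let the fingers close. It gives the time, the measured TCP pose, the force, the opening and the grip force at its end, in the units of the state.
- ctrl.get_obs(): the state, without advancing time (a new reading comes with each control period).
- ctrl.get_image(name): name is "scene" or "top"; returns (picture, depth): 400x640x3 uint8, red, green, blue; 400x640 float32, m along the optical axis (not along the pixel's ray), 0 where there is no reading.
- ctrl.camera_info(name): a dict with "camera_matrix" (3x3 intrinsics, pixels), "rvec" (rotation vector, rad) and "tvec" (3), from world to camera coordinates, as OpenCV has them. Camera axes: x right, y down, z forward; pixel columns grow to the right and rows downward; lengths in m; the calibration is good to about 2 mm. A picture is of the moment at which its call begins. camera_info takes no time and is no camera call.
- ctrl.finish_job(): hands the job in; it is judged then, once.
The state is a dict: "t": time; "q": joint angles; "dq": joint speeds; "effort": joint torques, N m; "tool_pos": TCP position; "tool_rot": TCP orientation; "contact_force": force on the tool from outside, world axes, zero at the start; "wrist_torque": the same for the moment, N m; "opening": finger opening in m; "grip_force": force on a finger pad.
Only numpy, scipy, OpenCV 4.12 (cv2) and the standard library are available. Lean on these libraries where they do the work, as an engineer would, in place of code of your own. Each camera call takes 0.05 s, during which the arm holds its last target. There are 200 camera calls.

### The job

The face of the rubber stamp is to be checked on the desk camera: first turn the close-up lens's black collar clockwise (as you look into the lens) until its white line stands at the red locked mark, so that the focus cannot shift. Then lift the rubber stamp out of its pocket in the desk tidy and hold it 12 cm in front of the lens, handle away from the camera, the rubber face turned squarely to the glass and centred on it, its long side level. Finish while still holding it there, motionless; do not touch the camera with the stamp, and leave everything else on the desk where it is.

Things in the scene. Friction and masses are not known exactly. Their poses are not given: they have to be found in the camera images.
- lens (a point): Centre of the front rim of the camera's close-up lens, about 118 mm above the desk. z: lens axis, out of the lens, 25 degrees from straight up, leaning to the camera's front. y: level, across the camera (the picture's width). x: away from the camera's front, 25 degrees upward. The black ribbed collar, 54 mm across, 20 mm high, reaches from here 20 mm back along -z.
- lens_collar (a joint): Angle of the lens collar, rad: grows clockwise as seen looking into the lens (about -z of lens). 0: white line at the dark grey unlocked mark; 1.2: at the red locked mark; stop at 1.25. Starts at 0 to 0.35. Turns on the lens axis only, stiffly (about 0.08 N m), stays where left. Its round rim can be gripped across any diameter.
- stamp: Wooden rubber stamp, about 50 g, standing in one pocket of the tidy. Origin: centre of the rubber face (its underside). z: up through the handle; y: along the long side. Block 22 mm (x) by 60 mm (y), 17 mm high; the round handle stands on its middle, 24 mm across at most, from 17 to 72 mm above the face.
- stamp_knob (a point): Top of the stamp's handle, 72 mm above the middle of its face.
- tidy: Dark grey desk tidy, fixed, 90 mm (x) by 250 mm (y), 16 mm high (rim 19); origin at the centre of its underside. Three pockets 30 x 66 mm, 10 mm deep, at x = -18, y = -78, 0, 78 mm hold stamp, eraser and glue stick in any order, bottoms 6 mm above the desk, long sides along y. Pen groove 21 x 201 mm at x = +26 mm.
- glue: Glue stick, 24 mm across and 88 mm high, red cap, standing in another pocket. Origin at its underside. To be left there.
- eraser: Pink eraser 22 x 55 x 12 mm lying in another pocket. Origin at its underside. To be left there.
- marker: White and red marker pen 12 x 135 x 14 mm lying in the tidy's pen groove. To be left there.
- ink_tin: Closed blue ink pad tin 83 x 118 x 16 mm lying loose before the camera. To be left there.
- fluid: Small bottle of correction fluid, 30 mm across, 65 mm high, standing loose at the left. To be left there.
- tape_stand: Brown tape dispenser 130 x 55 x 74 mm standing loose at the left. To be left there.
- camera: The desk camera, fixed to the desk; origin under its foot, front along -x. Black foot 115 x 100 mm, 16 mm high, two black cheeks (to 83 mm high) and between them a white round head 70 mm across, looking up and out. In front of the head's white shoulder come 8 mm of neck, 46 mm across, then the collar.
There are look-alikes about, which are no part of the job. Of the things like the stamp, leave any that is green; of the rest the larger one is meant.

How it is judged:
By the outcome, as a careful person would: the job done as asked, in the order asked, and still so for the second after the job is handed in, while the arm keeps its last pose, push and grip.
It also fails if it takes over 58 s, if anything falls off the work surface, if the arm or the gripper's body presses on something with over 40 N, if the wrist force passes 120 N, or if a joint passes its speed limit or range.

## Working session

There is one attempt and no reset: what is moved stays moved. The work goes in short steps, Python scripts to look and compute and a tool call to move; the robot and the scene stay as the last step left them, time stands still between calls to the robot, and variables do not carry over. Pictures are saved under pics/ and viewed, at most 12 in all, crops included, and the job is handed in when it is done.

Besides the shell and the picture viewer there is one more tool, called after "Call:" as name([rows], argument=value, ...), one row to a line, values as JSON. jog_arm: Moves the arm, as the interface text tells. Shifts and turns lie within -1 to 1; 1 stands for 0.02 m of shift or 45 degrees of turn. Its arguments: {"type":"object","properties":{"plan":{"type":"array"},"grip_force":{"type":"number"}},"required":["plan"]}

```bash
ls; mkdir -p pics
python3 - <<'E'
from station import ctrl
import cv2,numpy as np
for n in("scene","top"):
    im,d=ctrl.get_image(n); cv2.imwrite(f"pics/{n}0.png",im[:,:,::-1]); np.savez(f"{n}0.npz",im=im,d=d)
    print(ctrl.camera_info(n))
print(ctrl.get_obs())
E
```

```text
pics
{'camera_matrix': array([[374.22470828,   0.        , 319.9978197 ],
       [  0.        , 374.22470828, 197.07937638],
       [  0.        ,   0.        ,   1.        ]]), 'rvec': array([ 1.17921872, -2.20121838,  1.11681319]), 'tvec': array([0.40846053, 0.3218201 , 0.7431909 ])}
{'camera_matrix': array([[362.43761287,   0.        , 316.6948236 ],
       [  0.        , 362.43761287, 196.85943613],
       [  0.        ,   0.        ,   1.        ]]), 'rvec': array([ 2.15226492, -2.15059087,  0.15489813]), 'tvec': array([0.10606653, 0.55408549, 0.92021137])}
{'t': 0.1, 'q': array([-1.31100129e+00,  5.32889655e-02,  1.61416091e+00,  2.03528160e-05,
        1.47598734e+00, -1.19004248e-01]), 'dq': array([-0.00062295, -0.00257342, -0.00313921, -0.00030718, -0.00182214,
        0.00180238]), 'effort': array([ 6.42387586e-04, -3.94908607e+01, -3.71362209e+01, -6.70384520e-05,
        4.00906996e-03,  5.37610148e-06]), 'tool_pos': array([ 0.23098629, -0.58014599,  0.23018459]), 'tool_rot': array([-3.08360502e+00, -5.91115788e-01,  1.71951461e-04]), 'contact_force': array([0.26299696, 0.05735181, 0.26416411]), 'wrist_torque': array([ 0.00043968, -0.01540763, -0.01789957]), 'grip_force': 0.0, 'opening': 0.0855858941561496}
```

View pics/scene0.png

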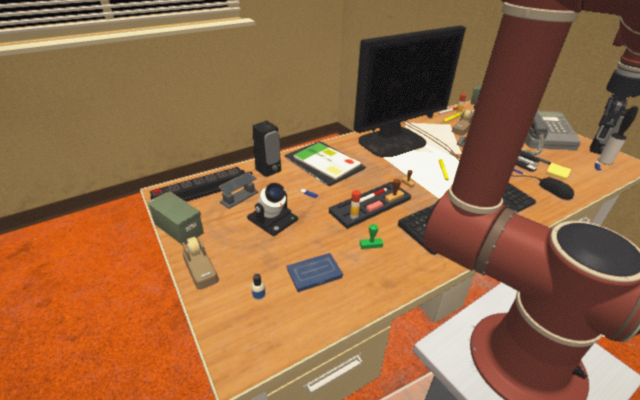

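View pics/top0.png

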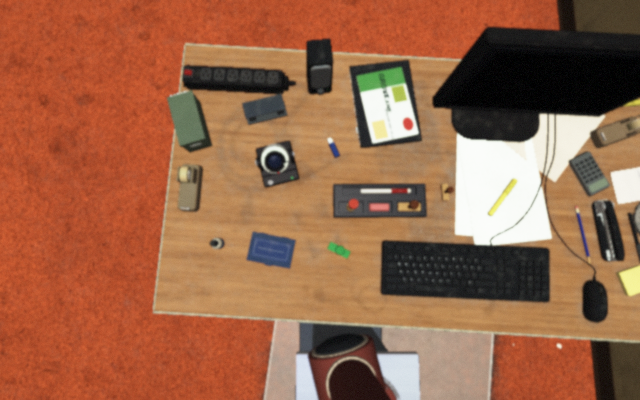

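The stamp seems to be the one in the tidy's right pocket at top (410,207), with the smaller look-alike at (447,190) and the green one at (340,250). The desk camera is at top (277,162). I'll enlarge these.

```bash
cat > h.py <<'E'
import numpy as np,cv2
from station import ctrl
from scipy.spatial.transform import Rotation as R
def cam(n):
    c=ctrl.camera_info(n); return c["camera_matrix"],R.from_rotvec(c["rvec"]).as_matrix(),c["tvec"]
def world(n,u,v,d=None,z=None):
    K,Rm,t=cam(n); r=np.linalg.inv(K)@np.array([u,v,1.]); o=-Rm.T@t; w=Rm.T@r
    s=d if d is not None else (z-o[2])/w[2]
    return o+s*w
def proj(n,p):
    K,Rm,t=cam(n); q=K@(Rm@np.asarray(p)+t); return q[:2]/q[2]
def cloud(n,d):
    K,Rm,t=cam(n); v,u=np.mgrid[:400,:640]; r=np.stack([(u-K[0,2])/K[0,0],(v-K[1,2])/K[1,1],np.ones_like(u)],-1)*d[...,None]
    return (r-t)@Rm
def crop(im,u,v,w,h,s): return cv2.resize(im[v:v+h,u:u+w],None,fx=s,fy=s,interpolation=cv2.INTER_CUBIC)
E
python3 - <<'E'
from h import *
S=np.load("scene0.npz");T=np.load("top0.npz")
a=np.vstack([np.hstack([crop(T['im'],250,135,50,55,5),crop(T['im'],330,180,130,55,4)[:275] if 0 else cv2.resize(crop(T['im'],330,178,130,45,4),(520,275))]),
 np.hstack([crop(S['im'],245,175,60,65,5)[:,:300],crop(S['im'],325,165,94,65,5)])])if 0 else None
c=np.zeros((600,800,3),np.uint8)
c[:275,:250]=crop(T['im'],250,135,50,55,5); c[:220,260:780]=crop(T['im'],330,178,130,55,4)
c[280:600,:300]=crop(S['im'],245,175,60,64,5); c[280:600,310:790]=crop(S['im'],325,165,96,64,5)
cv2.imwrite("pics/c1.png",c[:,:,::-1])
P=cloud("top",T['d'])
np.set_printoptions(precision=3,suppress=True,linewidth=200)
# desk height check
print(P[280,250],P[200,300],P[130,230])
m=P[135:190,250:300]; print((m[...,2]*1000).astype(int)[::2,::2])
m=P[180:222,330:430]; print((m[...,2]*1000).astype(int)[::2,::3])
E
```

```text
[ 0.335  0.284 -0.001] [ 0.551  0.152 -0.003] [ 0.75   0.351 -0.001]
[[  1  -1   0  -1   0   1   0  -2   0   0   3   1   0  -2   0   0   0  -1   0   0   0   0   0  -2   0]
 [  0   0   2  -2  -3  -2  -2   2   1   0  -2   0  -1   0  -3   3   0   3   2  -1  -1   0  -1   0  -4]
 [ -3   0   0  -2  -2   1   0   2   2   0   0   0   0  -3  -2   0   1   4   0  -1   0  -3   0   0  -1]
 [  0  -4   0  -3  -1   0  -3   2   1  -4   0   0   0   1  -1   1  10  14  16  15  -3   0  -3  -2   0]
 [  2  -1   0  -1  -1   0   0   0   5   0  -2  58  62  57  14  16  15  17  14  18  12   0   0  -4   0]
 [  0   2   0   0   0  -1   0   1  17  68  86  92  93  90  81  72  16  17  18  15  13   0   3   2  -3]
 [ -2   0  -2   0  16  13  15  14  78 102 105 100 103 102  99  99  86  17  15  15  15   0  -1   1   0]
 [  0   0  -2  17  16  17  14  79 100 101 101 100  99  98 102 100  98  85  23  77  81   1   2  -1   0]
 [  1  -1   0  16  14  16  17 103 102  99 124 124 126 127 121  98  97  97  69  79  82  75   0  -2  -1]
 [  0   0   1  12  19  15  96 100 100 123 125 126 124 123 126 121  96  95  92  22  81  82  -1   1   0]
 
[... 4073 characters left out ...]
  0]
 [  1  16  14  17  13  12  16  11  14  14  17  14  13  15  14  17  13  15  17  14  16  15  16  16  15  18  18  19  19  13  16  19  18   0]
 [  0  19  17  15  15  15  16  18  17  18  14  16  16  14  13  19  14  17  16  17  14  15  18  14  16  15  15  15  19  13  16  14  15  -3]
 [  2  16  17  20  18  17  16  20  19  16  16  17  17  17  20  19  20  19  20  20  18  16  17  20  20  20  19  19  15  19  16  21  -2   3]
 [  0   1   3   0   0  -2   0   2   0  -2   0  -1  -1  -1  -1   1  -1   3   0   0  -2  -1  -1  -3  -1   0   0  -1   4  -2   2   2   3  -3]
 [ -2  -1   0   0   0   2   0   0  -2   0   0  -2  -2   0   0   1  -1   0   1   3   1   0   0   0  -1   0   0  -5   0   0  -3   2   0   1]]
```

View pics/c1.png

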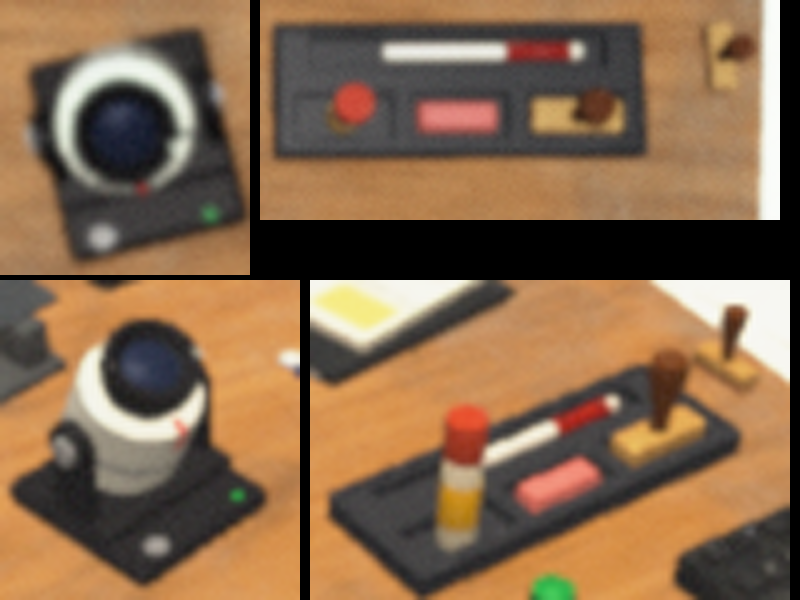

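```bash
cat > m.py <<'E'
from h import *
np.set_printoptions(precision=4,suppress=True,linewidth=200)
T=np.load("top0.npz");S=np.load("scene0.npz")
P=cloud("top",T['d']);Q=cloud("scene",S['d'])
def rect(p): 
    (c,s,a)=cv2.minAreaRect((p*1000).astype(np.float32)); print("rect c",np.array(c),"size",np.array(s),"ang",a)
m=P[135:192,250:302].reshape(-1,3)
rect(m[(m[:,2]>7)&(m[:,2]<31)][:,:2])
ang0=None
for n,C,sl in(("top",P,np.s_[135:192,250:302]),("scene",Q,np.s_[175:240,240:305])):
    m=C[sl].reshape(-1,3)
    k=m[(m[:,2]>101)&(m[:,2]<135)] if 0 else m[(m[:,2]>0.101)&(m[:,2]<0.135)]
    print(n,len(k),k.mean(0))
    # glass/rim: dark pixels only
    im=(T if n=="top" else S)['im'][sl].reshape(-1,3)
    d=m[(m[:,2]>0.098)&(m[:,2]<0.135)&(im.max(1)<110)]
    c=d.mean(0);u,s,v=np.linalg.svd(d-c,full_matrices=False);nn=v[2]*np.sign(v[2,2])
    print(" dark",len(d),c,"n",nn,"tilt",np.degrees(np.arccos(nn[2])),"az",np.degrees(np.arctan2(nn[1],nn[0])),s/np.sqrt(len(d)))
m=P[180:222,325:432].reshape(-1,3)
print("tidy");rect(m[(m[:,2]>.009)&(m[:,2]<.03)][:,:2])
for n,C in(("top",P),("scene",Q)):
    f=C.reshape(-1,3); x=f[(f[:,0]>.45)&(f[:,0]<.6)&(f[:,1]>-.2)&(f[:,1]<-.05)]
    k=x[(x[:,2]>.066)&(x[:,2]<.085)]; print(n,"knob",len(k),k.mean(0) if len(k) else 0, k.min(0),k.max(0))
for n,D,C in(("top",T,P),("scene",S,Q)):
    im=D['im'].astype(int);f=(C[...,2]>.019)&(C[...,2]<.028)&(C[...,0]>.46)&(C[...,0]<.56)&(C[...,1]>-.2)&(C[...,1]<-.05)
    y=f&(im[...,0]>150)&(im[...,2]<140)&(im[...,0]-im[...,1]>25)&(im[...,0]-im[...,1]<90)
    print(n,"block",y.sum(),C[y].mean(0));rect(C[y][:,:2])
    y8=np.zeros(y.shape,np.uint8);y8[y]=1
E
sed -i 's/(m\[:,2\]>7)&(m\[:,2\]<31)/(m[:,2]>.007)\&(m[:,2]<.031)/' m.py; python3 m.py
```

```text
rect c [652.0534 216.4247] size [114.8022  99.3871] ang 14.636263847351074
top 439 [0.6378 0.2127 0.1114]
 dark 329 [0.632  0.2112 0.1118] n [-0.4272 -0.1037  0.8982] tilt 26.08036061020367 az -166.35740612522073 [0.0131 0.0123 0.0036]
scene 275 [0.6334 0.2148 0.1101]
 dark 272 [0.6312 0.2138 0.1092] n [-0.4028 -0.0909  0.9108] tilt 24.39073147965326 az -167.277973373219 [0.0148 0.0129 0.0033]
tidy
rect c [550.1975 -63.1023] size [ 90.9096 251.59  ] ang 0.027775714173913002
top knob 76 [ 0.531  -0.1392  0.0745] [ 0.5206 -0.1513  0.0664] [ 0.542  -0.1293  0.0795]
scene knob 34 [ 0.5298 -0.1367  0.0712] [ 0.5194 -0.1497  0.0663] [ 0.5398 -0.1274  0.0771]
top block 108 [ 0.5293 -0.1284  0.0229]
rect c [ 530.3345 -110.4003] size [ 19.3363 119.9655] ang 0.23019516468048096
scene block 53 [ 0.5298 -0.1346  0.0206]
rect c [ 530.7607 -138.3837] size [59.7447 20.5929] ang 86.13591003417969
```

```bash
cat > lens.py <<'E'
from h import *
def frame(yaw=14.6,s=0.02,z=.118,f=(.652,.2164)):
    a=np.radians(yaw);b=np.radians(25);fr=-np.array([np.cos(a),np.sin(a),0])
    zl=np.array([0,0,np.cos(b)])+np.sin(b)*fr; xl=np.cos(b)*fr+np.array([0,0,np.sin(b)]) if 0 else np.sin(b)*np.array([0,0,-1])+np.cos(b)*fr
    # rim-plane "front-down" direction e, y level
    e=xl; yl=np.cross(zl,e)
    c=np.array([*f,0])+s*fr; c[2]=z
    return c,e,yl,zl
E
python3 - <<'E'
from lens import *
T=np.load("top0.npz");S=np.load("scene0.npz")
out=np.zeros((600,800,3),np.uint8);k=0
for n,D,(u,v) in(("top",T,(252,137)),("scene",S,(247,177))):
    im=crop(D['im'],u,v,50,50,8); out[:400,k*400:k*400+400]=im[:400,:400]
    sub=out[:400,k*400:k*400+400]
    c,e,y,z=frame()
    for (h,r,col) in((0,.027,(255,255,0)),(-.02,.027,(0,255,255)),(-.028,.035,(255,0,255))):
        for t in np.arange(0,360,15 if h else 5):
            a=np.radians(t);p=c+h*z+r*(np.cos(a)*e+np.sin(a)*y)
            q=((proj(n,p)-[u,v]+.5)*8-.5).astype(int); cv2.circle(sub,tuple(map(int,q)),1,col,-1)
            if h==-.028 and t%30==0: 
                q=((proj(n,c+h*z+.038*(np.cos(a)*e+np.sin(a)*y))-[u,v]+.5)*8).astype(int);cv2.putText(sub,str(t),tuple(map(int,q)),0,.35,(0,255,0))
    k+=1
cv2.imwrite("pics/c2.png",out[:400,:,::-1])
E
```

```text
(no output)
```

View pics/c2.png

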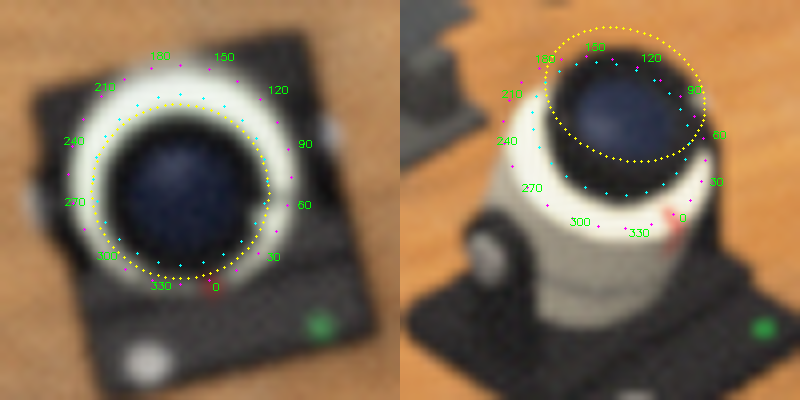

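Top view: the collar centre is near (275,161), the white line sits at about 60° and the red mark at about 0° (front-down). The scene view agrees, with the red mark at (331,204). I'll write a helper that expresses targets in tool axes.

```bash
cat > go.py <<'E'
from lens import *
np.set_printoptions(precision=3,suppress=True,linewidth=200)
def lensrot(th):  # tool rotation: z=-zl, y at th deg in rim plane
    c,e,y,z=frame(); a=np.radians(th); yt=np.cos(a)*e+np.sin(a)*y; zt=-z
    return R.from_matrix(np.stack([np.cross(yt,zt),yt,zt],1))
def to(p,rot=None,o=None):
    "units: turn (first), then shift in axes after the turn; also shift in present axes"
    o=o or ctrl.get_obs(); r0=R.from_rotvec(o["tool_rot"]); rot=rot or r0
    d=np.asarray(p)-o["tool_pos"]
    print("turn",(r0.inv()*rot).as_rotvec()/(np.pi/4),"shift after",rot.inv().apply(d)/.02,"shift now",r0.inv().apply(d)/.02)
def st():
    o=ctrl.get_obs(); r=R.from_rotvec(o["tool_rot"]).as_matrix()
    print("t",o["t"],"p",o["tool_pos"],"q",o["q"],"F_tool",r.T@o["contact_force"],"M_tool",r.T@o["wrist_torque"],"open",o["opening"],"grip",o["grip_force"]);return o
E
python3 - <<'E'
from go import *
c,e,y,z=frame();print("lens",c,"z",z)
st();to(c+.08*z,lensrot(210))
E
```

```text
lens [0.633 0.211 0.118] z [-0.409 -0.107  0.906]
t 0.1 p [ 0.231 -0.58   0.23 ] q [-1.311  0.053  1.614  0.     1.476 -0.119] F_tool [ 0.266  0.043 -0.264] M_tool [-0.005  0.015  0.018] open 0.0855858941561496 grip 0.0
turn [-0.588  0.289 -2.463] shift after [16.64  37.648 13.513] shift now [ 31.616 -29.548   2.046]
```

Call:
jog_arm([
  [0.5,-0.47,0,0,0,0,1],
  [1,-0.93,0,0,0,0,1],
  [1,-0.93,0,0,0,0,1],
  [1,-0.93,0,0,0,0,1],
  [1,-0.93,0,0,0,0,1],
  [1,-0.93,0,0,0,0,1],
  [1,-0.93,0,0,0,0,1],
  [1,-0.93,0,0,0,0,1],
])

```text
t: 0.9
tool_pos: [0.3193, -0.3934, 0.2309]
tool_rot: [-3.085, -0.592, -0.0]
contact_force: [-0.2, 0.0, -0.0]
opening: 0.0855
grip_force: 0.0
```

Call:
jog_arm([
  [1,-0.93,0,0,0,0,1],
  [1,-0.93,0,0,0,0,1],
  [1,-0.93,0,0,0,0,1],
  [1,-0.93,0,0,0,0,1],
  [1,-0.93,0,0,0,0,1],
  [1,-0.93,0,0,0,0,1],
  [1,-0.93,0,0,0,0,1],
  [1,-0.93,0,0,0,0,1],
])

```text
t: 1.7
tool_pos: [0.4125, -0.1961, 0.231]
tool_rot: [-3.085, -0.592, -0.0]
contact_force: [0.3, -1.1, 0.3]
opening: 0.0852
grip_force: 0.0
```

Call:
jog_arm([
  [1,-0.93,0,0,0,0,1],
  [1,-0.93,0,0,0,0,1],
  [1,-0.93,0,0,0,0,1],
  [1,-0.93,0,0,0,0,1],
  [1,-0.93,0,0,0,0,1],
  [1,-0.93,0,0,0,0,1],
  [0.5,-0.47,0,0,0,0,1],
  [0,0,0,0,0,0,1],
])

```text
t: 2.5
tool_pos: [0.4884, -0.0362, 0.231]
tool_rot: [-3.084, -0.596, 0.001]
contact_force: [0.1, -0.5, 0.4]
opening: 0.0856
grip_force: 0.0
```

Run:
```python
from go import *
c,e,y,z=frame()
st();to(c+.08*z,lensrot(210))
```

```text
t 2.5 p [ 0.488 -0.036  0.231] q [-0.226 -0.279  1.919 -0.     1.503  0.963] F_tool [-0.123  0.471 -0.44 ] M_tool [ 0.041 -0.015  0.009] open 0.08561730261166373 grip 0.0
turn [-0.588  0.291 -2.459] shift after [ 5.415 10.939  5.39 ] shift now [ 9.628 -9.013  2.024]
```

Call:
jog_arm([
  [0,0,0,-0.042,0.0208,-0.1756,1],
  [0,0,0,-0.042,0.0208,-0.1756,1],
  [0,0,0,-0.042,0.0208,-0.1756,1],
  [0,0,0,-0.042,0.0208,-0.1756,1],
  [0,0,0,-0.042,0.0208,-0.1756,1],
  [0,0,0,-0.042,0.0208,-0.1756,1],
  [0,0,0,-0.042,0.0208,-0.1756,1],
])

```text
t: 3.2
tool_pos: [0.4879, -0.0385, 0.2311]
tool_rot: [2.287, 1.839, 0.22]
contact_force: [0.7, -0.0, -0.1]
opening: 0.0854
grip_force: 0.0
```

Call:
jog_arm([
  [0,0,0,-0.042,0.0208,-0.1756,1],
  [0,0,0,-0.042,0.0208,-0.1756,1],
  [0,0,0,-0.042,0.0208,-0.1756,1],
  [0,0,0,-0.042,0.0208,-0.1756,1],
  [0,0,0,-0.042,0.0208,-0.1756,1],
  [0,0,0,-0.042,0.0208,-0.1756,1],
  [0,0,0,-0.042,0.0208,-0.1756,1],
  [0,0,0,0,0,0,1],
])

```text
t: 4.0
tool_pos: [0.4877, -0.0391, 0.2307]
tool_rot: [1.077, 2.552, 0.37]
contact_force: [0.1, -0.4, -0.4]
opening: 0.0856
grip_force: 0.0
```

Run:
```python
from go import *
c,e,y,z=frame()
st();to(c+.08*z,lensrot(210))
```

```text
t 4.0 p [ 0.488 -0.039  0.231] q [-0.377 -0.585  2.179  0.269  1.199 -1.203] F_tool [-0.281 -0.345  0.335] M_tool [0.152 0.12  0.02 ] open 0.08560027141122488 grip 0.0
turn [-0.002  0.003 -0.008] shift after [ 5.494 11.066  5.405] shift now [ 5.573 11.041  5.375]
```

Call:
jog_arm([
  [0.46,0.92,0.3,0,0,0,1],
  [0.46,0.92,0.3,0,0,0,1],
  [0.46,0.92,0.3,0,0,0,1],
  [0.46,0.92,0.3,0,0,0,1],
  [0.46,0.92,0.45,0,0,0,1],
  [0.46,0.92,0.45,0,0,0,1],
  [0.46,0.92,0.45,0,0,0,1],
  [0.46,0.92,0.45,0,0,0,1],
])

```text
t: 4.8
tool_pos: [0.5588, 0.1226, 0.2152]
tool_rot: [1.078, 2.551, 0.371]
contact_force: [0.0, -0.6, 0.6]
opening: 0.0854
grip_force: 0.0
```

Call:
jog_arm([
  [0.46,0.92,0.6,0,0,0,1],
  [0.46,0.92,0.6,0,0,0,1],
  [0.46,0.92,0.6,0,0,0,1],
  [0.46,0.92,0.6,0,0,0,1],
  [0,0,0,0,0,0,1],
  [0,0,0,0,0,0,1],
])

```text
t: 5.4
tool_pos: [0.6007, 0.2038, 0.1906]
tool_rot: [1.075, 2.553, 0.371]
contact_force: [0.5, -0.6, -0.1]
opening: 0.0855
grip_force: 0.0
```

Run:
```python
from go import *
c,e,y,z=frame()
st();to(c-.023*z,lensrot(210))
im,d=ctrl.get_image("scene");a=crop(im,220,120,130,130,4);im2,d=ctrl.get_image("top");b=crop(im2,220,110,100,130,4)[:,:280] 
cv2.imwrite("pics/c3.png",np.hstack([a,b])[:,:,::-1])
```

```text
t 5.4 p [0.601 0.204 0.191] q [ 0.201 -0.159  1.93   0.026  0.935 -0.584] F_tool [-0.729 -0.082  0.296] M_tool [0.115 0.089 0.019] open 0.0855006362433579 grip 0.0
turn [-0.002  0.002 -0.006] shift after [-0.006 -0.059  5.135] shift now [ 0.002 -0.052  5.136]
```

View pics/c3.png

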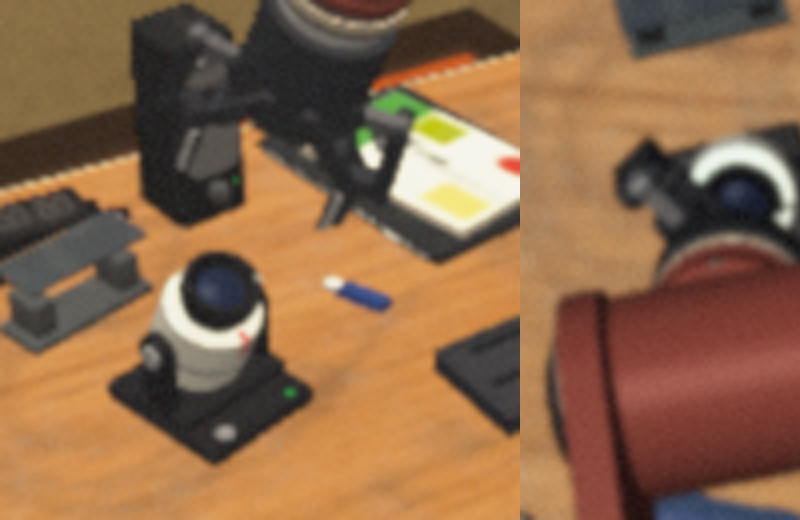

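Run:
```python
from go import *
o=ctrl.get_obs();r=R.from_rotvec(o["tool_rot"]);p=o["tool_pos"]
for n in("scene","top"):
  print(n,proj(n,p),[proj(n,p+r.apply([0,s*.043,-.013])) for s in(1,-1)],"lens",proj(n,frame()[0]), "cam", -cam(n)[1].T@cam(n)[2])
```

```text
scene [282.326 169.447] [array([267.453, 159.104]), array([299.76 , 173.273])] lens [274.791 188.281] cam [-0.095  0.575  0.695]
top [273.921 166.674] [array([259.887, 153.943]), array([287.496, 181.368])] lens [274.164 160.604] cam [0.421 0.111 0.988]
```

Call:
jog_arm([
  [0,-0.05,0.7,0,0,0,1],
  [0,0,0.8,0,0,0,1],
  [0,0,0.8,0,0,0,1],
  [0,0,0.8,0,0,0,1],
  [0,0,0.8,0,0,0,1],
  [0,0,0.6,0,0,0,1],
  [0,0,0.4,0,0,0,1],
  [0,0,0.4,0,0,0,1],
])

```text
t: 6.3
tool_pos: [0.6441, 0.2142, 0.0941]
tool_rot: [1.074, 2.553, 0.372]
contact_force: [-0.5, 0.8, 0.9]
opening: 0.0855
grip_force: 0.0
```

Call:
jog_arm([
  [0,0,0,0,0,0,0.5],
  [0,0,0,0,0,0,0.35],
  [0,0,0,0,0,0,0.2],
  [0,0,0,0,0,0,0.0],
  [0,0,0,0,0,0,-0.2],
  [0,0,0,0,0,0,-0.2],
], grip_force=25)

```text
t: 6.9
tool_pos: [0.6412, 0.2122, 0.0933]
tool_rot: [1.074, 2.559, 0.362]
contact_force: [-11.3, -10.0, 4.5]
opening: 0.0533
grip_force: 24.4
```

Run:
```python
from go import *
c,e,y,z=frame()
st();to(c-.027*z,lensrot(210))
```

```text
t 6.9 p [0.641 0.212 0.093] q [ 0.202  0.057  1.896  0.026  0.76  -0.589] F_tool [ -0.769 -12.388  -9.703] M_tool [ 2.297 -0.015 -0.105] open 0.0532909716890579 grip 24.407902657985687
turn [-0.011  0.    -0.002] shift after [-0.012  0.153  0.053] shift now [-0.012  0.153  0.052]
```

Call:
jog_arm([
  [0,-0.08,-0.05,0,0,0,-0.2],
  [0,-0.08,-0.05,0,0,0,-0.2],
  [0,0,0,0,0,0,-0.2],
])

```text
t: 7.2
tool_pos: [0.6409, 0.212, 0.0936]
tool_rot: [1.073, 2.552, 0.373]
contact_force: [13.6, 3.2, -15.3]
opening: 0.0529
grip_force: 33.0
```

Run:
```python
from go import *
c,e,y,z=frame()
st();to(c-.027*z,lensrot(210))
```

```text
t 7.2 p [0.641 0.212 0.094] q [ 0.2    0.052  1.903  0.032  0.749 -0.593] F_tool [-3.3    5.185 19.811] M_tool [-0.313 -0.385 -0.017] open 0.05290152744750001 grip 33.002066016197205
turn [ 0.001  0.003 -0.005] shift after [-0.009  0.162  0.073] shift now [-0.008  0.162  0.073]
```

Call:
jog_arm([
  [0,0.04,0.065,0,0,0,-0.2],
  [0,0,0,0,0,0,-0.2],
], grip_force=35)

```text
t: 7.4
tool_pos: [0.641, 0.2121, 0.0935]
tool_rot: [1.074, 2.555, 0.369]
contact_force: [-1.7, -3.3, -3.3]
opening: 0.0526
grip_force: 41.2
```

Run:
```python
from go import *
c,e,y,z=frame()
st();to(c-.027*z,lensrot(210))
```

```text
t 7.4 p [0.641 0.212 0.094] q [ 0.201  0.054  1.9    0.03   0.754 -0.591] F_tool [-0.58  -4.524  1.94 ] M_tool [ 1.216 -0.08  -0.004] open 0.05262893030432773 grip 41.23243510723114
turn [-0.004  0.001 -0.004] shift after [-0.01   0.157  0.066] shift now [-0.01   0.157  0.066]
```

Call:
jog_arm([
  [0,0,0,0,0,0.08,-0.2],
  [0,0,0,0,0,0.08,-0.2],
  [0,0,0,0,0,0.08,-0.2],
  [0,0,0,0,0,0.08,-0.2],
  [0,0,0,0,0,0.08,-0.2],
  [0,0,0,0,0,0.08,-0.2],
  [0,0,0,0,0,0,-0.2],
])

```text
t: 8.1
tool_pos: [0.6409, 0.2121, 0.0935]
tool_rot: [1.557, 2.344, 0.461]
contact_force: [-1.8, -5.4, -2.6]
opening: 0.0528
grip_force: 41.1
```

Run:
```python
from go import *
c,e,y,z=frame()
st();to(c-.027*z,lensrot(210))
```

```text
t 8.1 p [0.641 0.212 0.093] q [ 0.201  0.054  1.9    0.03   0.754 -0.215] F_tool [-4.149 -4.533  1.067] M_tool [ 1.315 -0.517  0.058] open 0.05280596983668697 grip 41.13403022289276
turn [-0.003  0.002 -0.484] shift after [-0.013  0.162  0.066] shift now [0.048 0.155 0.066]
```

Call:
jog_arm([
  [0,0,0,0,0,0.08,-0.2],
  [0,0,0,0,0,0.08,-0.2],
  [0,0,0,0,0,0.08,-0.2],
  [0,0,0,0,0,0.08,-0.2],
  [0,0,0,0,0,0.08,-0.2],
  [0,0,0,0,0,0.08,-0.2],
  [0,0,0,0,0,0,-0.2],
])

```text
t: 8.8
tool_pos: [0.6408, 0.2121, 0.0934]
tool_rot: [2.006, 2.049, 0.54]
contact_force: [-3.6, -5.0, -2.0]
opening: 0.0529
grip_force: 41.2
```

Run:
```python
from go import *
st()
```

```text
t 8.8 p [0.641 0.212 0.093] q [0.201 0.054 1.9   0.03  0.755 0.162] F_tool [-5.008 -4.07  -0.178] M_tool [ 1.132 -0.802  0.12 ] open 0.052930166255534344 grip 41.24677062034607
```

Call:
jog_arm([
  [0,0,0,0,0,0.05,-0.2],
  [0,0,0,0,0,0.05,-0.2],
  [0,0,0,0,0,0,-0.2],
])

```text
t: 9.1
tool_pos: [0.6408, 0.2121, 0.0934]
tool_rot: [2.093, 1.977, 0.555]
contact_force: [-3.3, -5.3, -3.1]
opening: 0.053
grip_force: 41.3
```

Run:
```python
from go import *
st()
```

```text
t 9.1 p [0.641 0.212 0.093] q [0.201 0.054 1.9   0.03  0.755 0.24 ] F_tool [-5.746 -3.896  0.934] M_tool [ 1.067 -0.916  0.069] open 0.0529813709583186 grip 41.25857770442963
```

Call:
jog_arm([
  [0,0,0,0,0,0.04,-0.2],
  [0,0,0,0,0,0.04,-0.2],
  [0,0,0,0,0,0,-0.2],
])

```text
t: 9.4
tool_pos: [0.6407, 0.2121, 0.0934]
tool_rot: [2.162, 1.917, 0.566]
contact_force: [-2.9, -5.2, -2.0]
opening: 0.0527
grip_force: 41.3
```

Run:
```python
from go import *
st()
```

```text
t 9.4 p [0.641 0.212 0.093] q [0.201 0.054 1.9   0.03  0.755 0.303] F_tool [-5.641 -2.67   0.073] M_tool [ 1.077 -0.938  0.083] open 0.052673635558483804 grip 41.266509890556335
```

Call:
jog_arm([
  [0,0,0,0,0,0.04,-0.2],
  [0,0,0,0,0,0,-0.2],
])

```text
t: 9.6
tool_pos: [0.6407, 0.2121, 0.0934]
tool_rot: [2.195, 1.886, 0.572]
contact_force: [-3.1, -5.1, -1.9]
opening: 0.0527
grip_force: 41.3
```

Run:
```python
from go import *
st()
```

```text
t 9.6 p [0.641 0.212 0.093] q [0.201 0.054 1.9   0.03  0.755 0.334] F_tool [-5.663 -2.625 -0.083] M_tool [ 0.993 -0.997  0.118] open 0.05274425297955539 grip 41.27116620540619
```

Call:
jog_arm([
  [0,0,0,0,0,0.04,-0.2],
  [0,0,0,0,0,0,-0.2],
])

```text
t: 9.8
tool_pos: [0.6407, 0.2121, 0.0934]
tool_rot: [2.229, 1.855, 0.577]
contact_force: [-3.8, -5.2, -2.2]
opening: 0.0531
grip_force: 41.3
```

Run:
```python
from go import *
st()
```

```text
t 9.8 p [0.641 0.212 0.093] q [0.201 0.054 1.9   0.03  0.755 0.366] F_tool [-5.969 -3.266 -0.07 ] M_tool [ 0.972 -1.015  0.054] open 0.05313899682062015 grip 41.27506613731384
```

Call:
jog_arm([
  [0,0,0,0,0,0.04,-0.2],
  [0,0,0,0,0,0,-0.2],
])

```text
t: 10.0
tool_pos: [0.6407, 0.2121, 0.0934]
tool_rot: [2.262, 1.823, 0.582]
contact_force: [-3.7, -6.1, -2.0]
opening: 0.0526
grip_force: 41.3
```

Run:
```python
from go import *
st()
```

```text
t 10.0 p [0.641 0.212 0.093] q [0.201 0.054 1.9   0.03  0.755 0.397] F_tool [-6.893 -2.604 -0.317] M_tool [ 0.929 -1.034  0.097] open 0.052598373625880164 grip 41.27832770347595
```

Call:
jog_arm([
  [0,0,0,0,0,0.04,-0.2],
  [0,0,0,0,0,0,-0.2],
])

```text
t: 10.2
tool_pos: [0.6407, 0.2121, 0.0934]
tool_rot: [2.294, 1.791, 0.587]
contact_force: [-3.8, -4.8, -1.5]
opening: 0.0525
grip_force: 41.3
```

Run:
```python
from go import *
st()
```

```text
t 10.2 p [0.641 0.212 0.093] q [0.201 0.054 1.9   0.03  0.755 0.428] F_tool [-5.646 -2.677 -0.648] M_tool [ 0.901 -0.993  0.091] open 0.05250843506010669 grip 41.2817645072937
```

Call:
jog_arm([
  [0,0,0,0,0,0.04,-0.2],
  [0,0,0,0,0,0,-0.2],
])

```text
t: 10.4
tool_pos: [0.6407, 0.2121, 0.0934]
tool_rot: [2.326, 1.758, 0.593]
contact_force: [-3.1, -5.5, -2.0]
opening: 0.0528
grip_force: 41.3
```

Run:
```python
from go import *
st()
```

```text
t 10.4 p [0.641 0.212 0.093] q [0.201 0.054 1.9   0.031 0.755 0.46 ] F_tool [-6.312 -1.833 -0.038] M_tool [ 0.878 -1.026  0.05 ] open 0.05280894953498968 grip 41.285555362701416
```

Call:
jog_arm([
  [0,0,0,0,0,0.04,-0.2],
  [0,0,0,0,0,0,-0.2],
])

```text
t: 10.6
tool_pos: [0.6407, 0.2121, 0.0934]
tool_rot: [2.358, 1.724, 0.597]
contact_force: [-3.3, -5.2, -1.6]
opening: 0.0527
grip_force: 41.3
```

Run:
```python
from go import *
st()
```

```text
t 10.6 p [0.641 0.212 0.093] q [0.201 0.054 1.9   0.031 0.755 0.491] F_tool [-6.114 -1.755 -0.465] M_tool [ 0.835 -1.055  0.089] open 0.05274273960633637 grip 41.28860414028168
```

Call:
jog_arm([
  [0,0,0,0,0,0.04,-0.2],
  [0,0,0,0,0,0,-0.2],
])

```text
t: 10.8
tool_pos: [0.6407, 0.2121, 0.0934]
tool_rot: [2.389, 1.69, 0.602]
contact_force: [-3.2, -5.4, -1.7]
opening: 0.0527
grip_force: 41.3
```

Run:
```python
from go import *
st()
```

```text
t 10.8 p [0.641 0.212 0.093] q [0.201 0.054 1.9   0.031 0.755 0.523] F_tool [-6.347 -1.446 -0.366] M_tool [ 0.854 -1.09   0.121] open 0.052724316761479775 grip 41.29169940948486
```

Call:
jog_arm([
  [0,0,0,0,0,0.04,-0.2],
  [0,0,0,0,0,0,-0.2],
])

```text
t: 11.0
tool_pos: [0.6406, 0.2121, 0.0933]
tool_rot: [2.42, 1.655, 0.607]
contact_force: [-3.6, -5.7, -2.1]
opening: 0.0527
grip_force: 41.3
```

Run:
```python
from go import *
st()
```

```text
t 11.0 p [0.641 0.212 0.093] q [0.201 0.054 1.9   0.031 0.755 0.554] F_tool [-6.856 -1.67  -0.134] M_tool [ 0.834 -1.152  0.079] open 0.05274340393089267 grip 41.295143365859985
```

Call:
jog_arm([
  [0,0,0,0,0,0.04,-0.2],
  [0,0,0,0,0,0,-0.2],
])

```text
t: 11.2
tool_pos: [0.6407, 0.2121, 0.0934]
tool_rot: [2.449, 1.622, 0.611]
contact_force: [-4.2, -4.5, -1.6]
opening: 0.0525
grip_force: 41.3
```

Run:
```python
from go import *
st()
```

```text
t 11.2 p [0.641 0.212 0.093] q [0.201 0.054 1.9   0.03  0.755 0.585] F_tool [-5.86  -2.292 -0.735] M_tool [ 0.788 -1.046 -0.318] open 0.0525328958861994 grip 41.28809988498688
```

Call:
jog_arm([
  [0,0,0,0,0,0.04,-0.2],
  [0,0,0,0,0,0,-0.2],
])

```text
t: 11.4
tool_pos: [0.6407, 0.2121, 0.0934]
tool_rot: [2.474, 1.59, 0.614]
contact_force: [-3.6, -4.4, -2.3]
opening: 0.0525
grip_force: 41.3
```

Run:
```python
from go import *
st()
im,d=ctrl.get_image("scene");a=crop(im,250,170,60,60,8);cv2.imwrite("pics/c4.png",a[:,:,::-1])
```

```text
t 11.4 p [0.641 0.212 0.093] q [0.201 0.054 1.9   0.028 0.755 0.613] F_tool [-5.846 -1.867  0.205] M_tool [ 0.833 -0.969 -1.34 ] open 0.05252838130413229 grip 41.25665009021759
```

View pics/c4.png

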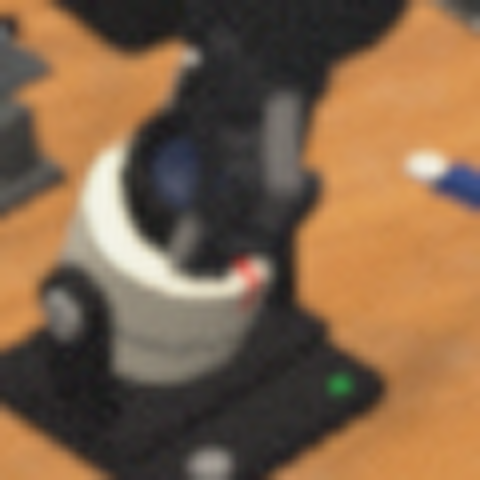

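Call:
jog_arm([
  [0,0,0,0,0,-0.04,-0.2],
  [0,0,0,0,0,0,-0.2],
])

```text
t: 11.65
tool_pos: [0.6407, 0.2122, 0.0934]
tool_rot: [2.447, 1.623, 0.611]
contact_force: [-3.5, -4.5, -1.2]
opening: 0.0527
grip_force: 41.3
```

Run:
```python
from go import *
st()
```

```text
t 11.65 p [0.641 0.212 0.093] q [0.201 0.054 1.9   0.03  0.755 0.584] F_tool [-5.524 -1.5   -0.83 ] M_tool [ 0.775 -1.138 -0.42 ] open 0.052691787933815126 grip 41.29188358783722
```

Call:
jog_arm([
  [0,0,0,0,0,-0.02,-0.2],
  [0,0,0,0,0,0,-0.2],
])

```text
t: 11.85
tool_pos: [0.6407, 0.2122, 0.0934]
tool_rot: [2.434, 1.639, 0.609]
contact_force: [-4.9, -4.2, -2.2]
opening: 0.0525
grip_force: 41.3
```

Run:
```python
from go import *
st()
```

```text
t 11.85 p [0.641 0.212 0.093] q [0.201 0.054 1.9   0.03  0.755 0.569] F_tool [-5.923 -3.236 -0.439] M_tool [ 0.817 -1.086 -0.071] open 0.052452627543059877 grip 41.301053166389465
```

Call:
jog_arm([
  [0,0,0,0,0,-0.03,-0.2],
  [0,0,0,0,0,-0.03,-0.2],
  [0,0,0,0,0,0,-0.2],
])

```text
t: 12.15
tool_pos: [0.6407, 0.2121, 0.0934]
tool_rot: [2.388, 1.691, 0.602]
contact_force: [-3.8, -4.5, -2.6]
opening: 0.0529
grip_force: 41.3
```

Run:
```python
from go import *
st()
```

```text
t 12.15 p [0.641 0.212 0.093] q [0.201 0.054 1.9   0.03  0.755 0.522] F_tool [-5.862 -2.646  0.382] M_tool [ 0.832 -1.076 -0.066] open 0.05285604494681607 grip 41.29658818244934
```

Call:
jog_arm([
  [0,0,0,0,0,0,0.4],
  [0,0,0,0,0,0,0.7],
  [0,0,0,0,0,0,1],
  [0,0,0,0,0,0,1],
  [0,0,0,0,0,0,1],
  [0,0,-0.4,0,0,0,1],
  [0,0,-0.8,0,0,0,1],
  [0,0,-1,0,0,0,1],
])

```text
t: 12.95
tool_pos: [0.6232, 0.208, 0.1342]
tool_rot: [2.389, 1.689, 0.605]
contact_force: [0.8, 0.5, -0.2]
opening: 0.0857
grip_force: 0.0
```

Call:
jog_arm([
  [0,0,-1,0,0,0,1],
  [0,0,-1,0,0,0,1],
  [0,0,-1,0,0,0,1],
  [0,0,-1,0,0,0,1],
  [0,0,-0.5,0,0,0,1],
  [0,0,0,0,0,0,1],
])

```text
t: 13.55
tool_pos: [0.5877, 0.1988, 0.2185]
tool_rot: [2.386, 1.687, 0.613]
contact_force: [0.2, 0.9, 0.4]
opening: 0.0859
grip_force: 0.0
```

Run:
```python
from go import *
st()
# stamp: measure block yaw and centre from first images by silhouettes
down=R.from_matrix(np.stack([[0,-1,0],[-1,0,0],[0,0,-1]],1))  # x=-y world, y=-x world
for yt in ([1,0,0],[-1,0,0],[0,1,0],[0,-1,0]):
    r=R.from_matrix(np.stack([np.cross(yt,[0,0,-1]),yt,[0,0,-1]],1)); print(yt);to([.5315,-.139,.20],r)
im,d=ctrl.get_image("scene");a=crop(im,250,170,50,50,8);S=np.load("scene0.npz")['im']
cv2.imwrite("pics/c5.png",np.hstack([a,crop(S,376,176,50,50,8)])[:,:,::-1])
```

```text
t 13.55 p [0.588 0.199 0.218] q [ 0.196 -0.222  1.938  0.028  0.985  0.525] F_tool [ 0.949  0.016 -0.216] M_tool [ 0.134 -0.114  0.002] open 0.08587314303940556 grip 0.0
[1, 0, 0]
turn [ 0.515 -0.231 -0.426] shift after [-16.891  -2.808   0.923] shift now [-16.71    3.212  -2.12 ]
[-1, 0, 0]
turn [-0.325 -0.725  3.488] shift after [16.891  2.808  0.923] shift now [-16.71    3.212  -2.12 ]
[0, 1, 0]
turn [ 0.613  0.234 -2.388] shift after [  2.808 -16.891   0.923] shift now [-16.71    3.212  -2.12 ]
[0, -1, 0]
turn [ 0.213 -0.559  1.54 ] shift after [-2.808 16.891  0.923] shift now [-16.71    3.212  -2.12 ]
```

View pics/c5.png

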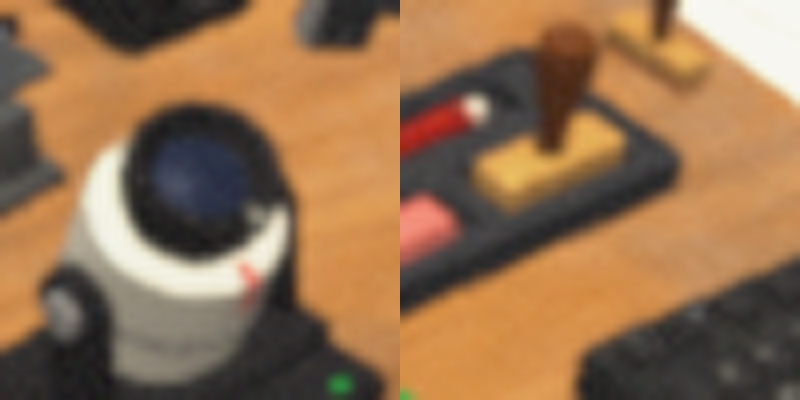

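Call:
jog_arm([
  [0,0,0,0.103,-0.0462,-0.0852,1],
  [0,0,0,0.103,-0.0462,-0.0852,1],
  [0,0,0,0.103,-0.0462,-0.0852,1],
  [0,0,0,0.103,-0.0462,-0.0852,1],
  [0,0,0,0.103,-0.0462,-0.0852,1],
  [-0.5,-0.08,0,0,0,0,1],
  [-1,-0.17,0,0,0,0,1],
  [-1,-0.17,0,0,0,0,1],
])

```text
t: 14.4
tool_pos: [0.5779, 0.1478, 0.2142]
tool_rot: [-2.221, -2.219, 0.007]
contact_force: [-0.7, 0.2, 0.2]
opening: 0.0857
grip_force: 0.0
```

Call:
jog_arm([
  [-1,-0.17,0,0,0,0,1],
  [-1,-0.17,0,0,0,0,1],
  [-1,-0.17,0,0,0,0,1],
  [-1,-0.17,0,0,0,0,1],
  [-1,-0.17,0,0,0,0,1],
  [-1,-0.17,0,0,0,0,1],
  [-1,-0.17,0,0,0,0,1],
  [-1,-0.17,0,0,0,0,1],
])

```text
t: 15.2
tool_pos: [0.5502, -0.0125, 0.2148]
tool_rot: [-2.222, -2.218, 0.005]
contact_force: [1.0, -0.3, -0.2]
opening: 0.0854
grip_force: 0.0
```

Call:
jog_arm([
  [-1,-0.17,0,0,0,0,1],
  [-1,-0.17,0,0,0,0,1],
  [-1,-0.17,0,0,0,0,1],
  [-1,-0.17,0,0,0,0,1],
  [-1,-0.17,0,0,0,0,1],
  [-0.5,-0.05,0,0,0,0,1],
  [0,0,0,0,0,0,1],
])

```text
t: 15.9
tool_pos: [0.5326, -0.1223, 0.2155]
tool_rot: [-2.223, -2.216, 0.005]
contact_force: [-0.1, -0.4, 0.4]
opening: 0.0853
grip_force: 0.0
```

Run:
```python
from go import *
st()
r=R.from_matrix(np.stack([np.cross([1,0,0],[0,0,-1]),[1,0,0],[0,0,-1]],1));to([.531,-.139,.043],r)
# stamp yaw fit from first images: block mask by colour vs model projection
D={n:np.load(n+"0.npz")['im'].astype(int) for n in("scene","top")}
from scipy.optimize import minimize
pts={}
for n,(u0,u1,v0,v1) in(("scene",(384,406,185,204)),("top",(395,424,198,216))):
    im=D[n]; m=np.zeros(im.shape[:2],np.uint8)
    s=im[v0:v1,u0:u1]; m[v0:v1,u0:u1]=((s[...,0]>130)&(s[...,0]-s[...,2]>60)&(s[...,1]>95)).astype(np.uint8)
    v,u=np.nonzero(m); w=np.array([world(n,a,b,z=.0225) for a,b in zip(u,v)]); c=w.mean(0)
    val,vec=np.linalg.eigh(np.cov(w[:,:2].T)); print(n,len(u),c,"long az",np.degrees(np.arctan2(vec[1,1],vec[0,1])),np.sqrt(val*12)); print(cv2.minAreaRect((w[:,:2]*1000).astype(np.float32)))
# collar check: pixel of line at angle phi, red mark
c=np.array([.6296,.2092,.118]);_,e,y,z=frame()
for t in(-10,0,10):
    a=np.radians(t);q=lambda h,r:(proj("scene",c+h*z+r*(np.cos(a)*e+np.sin(a)*y))-[250,170]+.5)*8
    print(t,"line",q(-1,.027) if 0 else q(-.002,.027),q(-.018,.027),"shoulder",q(-.028,.026),q(-.028,.034))
```

```text
t 15.9 p [ 0.533 -0.122  0.216] q [-0.361 -0.123  1.81  -0.002  1.458 -0.358] F_tool [-0.356 -0.143 -0.438] M_tool [-0.054 -0.009  0.002] open 0.08528364150647691 grip 0.0
turn [-0.005  0.001 -0.004] shift after [-0.834 -0.078  8.627] shift now [-0.828 -0.04   8.628]
scene 150 [ 0.528 -0.144  0.022] long az 104.74729480540881 [0.043 0.099]
((536.2798461914062, -146.12252807617188), (64.35850524902344, 96.16206359863281), 45.45005798339844)
top 120 [ 0.529 -0.136  0.022] long az 85.615936335865 [0.021 0.065]
((530.400146484375, -141.2041015625), (18.88813591003418, 59.563453674316406), 0.05356858670711517)
-10 line [253.152 219.188] [240.775 245.893] shoulder [231.657 259.932] [243.962 278.542]
0 line [264.253 213.797] [251.774 240.493] shoulder [242.191 254.735] [257.719 271.67 ]
10 line [273.668 206.681] [261.112 233.384] shoulder [251.141 247.902] [269.375 262.664]
```

Call:
jog_arm([
  [-0.83,-0.05,0.4,0,0,0,1],
  [0,0,1,0,0,0,1],
  [0,0,1,0,0,0,1],
  [0,0,1,0,0,0,1],
  [0,0,1,0,0,0,1],
  [0,0,1,0,0,0,1],
  [0,0,1,0,0,0,1],
  [0,0,1,0,0,0,1],
])

```text
t: 16.7
tool_pos: [0.5315, -0.138, 0.0668]
tool_rot: [-2.219, -2.22, 0.006]
contact_force: [0.1, 0.2, -0.5]
opening: 0.0855
grip_force: 0.0
```

Call:
jog_arm([
  [0,0,0.7,0,0,0,1],
  [0,0,0.5,0,0,0,1],
  [0,0,0,0,0,0,0.4],
  [0,0,0,0,0,0,0],
  [0,0,0,0,0,0,-0.3],
  [0,0,0,0,0,0,-0.6],
  [0,0,0,0,0,0,-0.8],
  [0,0,0,0,0,0,-0.8],
], grip_force=35)

```text
t: 17.5
tool_pos: [0.5325, -0.1384, 0.0456]
tool_rot: [-2.221, -2.221, 0.004]
contact_force: [-0.8, -0.6, 4.5]
opening: 0.0229
grip_force: 34.3
```

Run:
```python
from go import *
st()
```

```text
t 17.5 p [ 0.532 -0.138  0.046] q [-0.388  0.069  1.927 -0.003  1.148 -0.387] F_tool [-0.579 -0.796 -4.493] M_tool [ 0.136  0.097 -0.038] open 0.022932426856386145 grip 34.31350478902459
```

Call:
jog_arm([
  [0,0,-0.2,0,0,0,-0.8],
  [0,0,-0.4,0,0,0,-0.8],
  [0,0,-0.7,0,0,0,-0.8],
  [0,0,-1,0,0,0,-0.8],
  [0,0,-1,0,0,0,-0.8],
  [0,0,-1,0,0,0,-0.8],
  [0,0,-1,0,0,0,-0.8],
  [0,0,-1,0,0,0,-0.8],
])

```text
t: 18.3
tool_pos: [0.5322, -0.138, 0.1724]
tool_rot: [-2.221, -2.221, 0.005]
contact_force: [-0.2, 0.8, -0.3]
opening: 0.0225
grip_force: 34.3
```

Call:
jog_arm([
  [0,0,-1,0,0,0,-0.8],
  [0,0,-1,0,0,0,-0.8],
  [0,0,-1,0,0,0,-0.8],
  [0,0,-0.5,0,0,0,-0.8],
  [0,0,0,0,0,0,-0.8],
  [0,0,0,0,0,0,-0.8],
])

```text
t: 18.9
tool_pos: [0.5322, -0.1378, 0.24]
tool_rot: [-2.22, -2.219, 0.006]
contact_force: [0.2, -0.3, -1.1]
opening: 0.023
grip_force: 34.3
```

Run:
```python
from go import *
o=st()
im,d=ctrl.get_image("scene");p=o["tool_pos"];u,v=proj("scene",p-[0,0,.03]).astype(int);print(u,v)
np.savez("scene1.npz",im=im,d=d)
cv2.imwrite("pics/c6.png",crop(im,u-35,v-30,70,60,10)[:,:,::-1])
c=np.array([.6296,.2092,.118]);_,e,y,z=frame()
to(c+(.12+.038)*z,lensrot(180))
```

```text
t 18.9 p [ 0.532 -0.138  0.24 ] q [-0.388 -0.13   1.776 -0.002  1.499 -0.387] F_tool [-0.304  0.175  1.136] M_tool [ 0.037 -0.003  0.039] open 0.02295159344767077 grip 34.316190032986924
402 139
turn [-0.56  0.07 -0.32] shift after [15.553  5.689  1.438] shift now [16.503  1.647 -1.115]
```

View pics/c6.png

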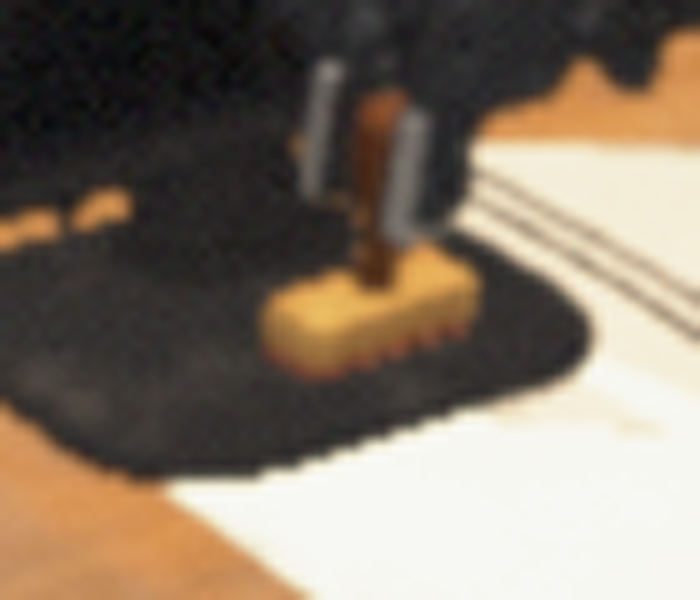

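Scene crop: the stamp is held by its handle, with the block hanging at crop x 265–480, y 245–378 (px 393–415, 133–147), and it looks upright. I'll fit its pose by silhouette.

```bash
cat > fit.py <<'E'
from go import *
from scipy.optimize import minimize
import itertools
K=10
B=np.array(list(itertools.product([-.011,.011],[-.03,.03],[0,.017])))
def pts(x,p,r,roty):  # stamp in tool frame: offset x[0:3], yaw x[3], tilt x[4] (about tool y)
    rel=R.from_euler('zyx',[x[3],x[4],x[5]])
    b=rel.apply(np.array([[1,0,0],[0,1,0],[0,0,1]])) if 0 else None
    flip=R.from_matrix(np.array([[0,1,0],[1,0,0],[0,0,-1]]).T) # stamp x->tool y, y->tool x, z->-z
    return p+r.apply(rel.apply(flip.apply(B))+[x[0],x[1],x[2]])
def fit(n,im,o,box,x0,free,show=None):
    u0,u1,v0,v1=box; s=cv2.resize(im[v0:v1,u0:u1],None,fx=K,fy=K,interpolation=cv2.INTER_CUBIC).astype(int)
    m=((s[...,0]>100)&(s[...,0]-s[...,2]>45)).astype(np.uint8)
    m=cv2.morphologyEx(m,cv2.MORPH_OPEN,np.ones((51,51),np.uint8))
    l,lab,stt,_=cv2.connectedComponentsWithStats(m); m=(lab==1+np.argmax(stt[1:,4])).astype(np.uint8)
    p=o["tool_pos"];r=R.from_rotvec(o["tool_rot"])
    def ren(x):
        q=np.array([(proj(n,w)-[u0,v0]+.5)*K-.5 for w in pts(x,p,r,0)]).astype(np.float32)
        a=np.zeros_like(m);cv2.fillConvexPoly(a,np.round(cv2.convexHull(q)*16).astype(np.int32),1,shift=4);return a
    def cost(f):
        x=x0.copy();x[free]=f/100;a=ren(x);return 1-(a&m).sum()/(a|m).sum()
    best=min((minimize(cost,x0[free]*100+d,method="Nelder-Mead",options=dict(initial_simplex=None,xatol=.01,fatol=1e-5,maxiter=800)) for d in (np.full(len(free),.4),np.full(len(free),-.4),np.array([.5,-.5]*3)[:len(free)])),key=lambda t:t.fun)
    x=x0.copy();x[free]=best.x/100
    print(n,"cost",best.fun,"off mm",x[:3]*1000,"yaw,tilt deg",np.degrees(x[3:]))
    return x,ren(x),m,s
E
python3 - <<'E'
from fit import *
o=ctrl.get_obs();im=np.load("scene1.npz")['im']
x0=np.array([0,0,.0396,0,0,0])
for free in([0,1,3],[0,1,2,3],[0,1,3,4]): x,a,m,s=fit("scene",im,o,(385,425,126,152),x0,np.array(free))
print(m.sum()/100)
E
```

```text
scene cost 0.13615373156561894 off mm [-3.923 -0.126 39.6  ] yaw,tilt deg [-0.319  0.     0.   ]Traceback (most recent call last):
  File "<stdin>", line 4, in <module>
  File "fit.py", line 22, in fit
    best=min((minimize(cost,x0[free]*100+d,method="Nelder-Mead",options=dict(initial_simplex=None,xatol=.01,fatol=1e-5,maxiter=800)) for d in (np.full(len(free),.4),np.full(len(free),-.4),np.array([.5,-.5]*3)[:len(free)])),key=lambda t:t.fun)
  File "fit.py", line 22, in <genexpr>
    best=min((minimize(cost,x0[free]*100+d,method="Nelder-Mead",options=dict(initial_simplex=None,xatol=.01,fatol=1e-5,maxiter=800)) for d in (np.full(len(free),.4),np.full(len(free),-.4),np.array([.5,-.5]*3)[:len(free)])),key=lambda t:t.fun)
              ~~~~~~~~^^^^^^^^^^^^^^^^^^^^^^^^^^^^^^^^^^^^^^^^^^^^^^^^^^^^^^^^^^^^^^^^^^^^^^^^^^^^^^^^^^^^^^^^^^^^^^^^^^^^^^^^^^^^^^
    res = _minimize_neldermead(fun, x0, args, callback, bounds=bounds,
                               **options)
    fxc = func(xc)
    fx = function(np.copy(x), *(wrapper_args + args))
  File "fit.py", line 21, in cost
    x=x0.copy();x[free]=f/100;a=ren(x);return 1-(a&m).sum()/(a|m).sum()
                                ~~~^^^
  File "fit.py", line 18, in ren
    q=np.array([(proj(n,w)-[u0,v0]+.5)*K-.5 for w in pts(x,p,r,0)]).astype(np.float32)
                 ~~~~^^^^^
  File "h.py", line 11, in proj
    K,Rm,t=cam(n); q=K@(Rm@np.asarray(p)+t); return q[:2]/q[2]
           ~~~^^^
  File "h.py", line 5, in cam
    c=ctrl.camera_info(n); return c["camera_matrix"],R.from_rotvec(c["rvec"]).as_matrix(),c["tvec"]
ValueError: time passes only in moves, steps and waits
```

```bash
sed -i 's/^def cam(n):/import functools\n@functools.lru_cache\ndef cam(n):/' h.py
python3 - <<'E'
from fit import *
o=ctrl.get_obs();im=np.load("scene1.npz")['im']
x0=np.array([0,0,.0396,0,0,0])
for free in([0,1,3],[0,1,2,3],[0,1,2,3,4]): x,a,m,s=fit("scene",im,o,(385,425,126,152),x0,np.array(free))
im2,d2=ctrl.get_image("top");np.savez("top1.npz",im=im2,d=d2);print(proj("top",o["tool_pos"]))
b=s.clip(0,255).astype(np.uint8).copy();cv2.drawContours(b,cv2.findContours(a,0,1)[0],-1,(0,255,0),1);cv2.drawContours(b,cv2.findContours(m,0,1)[0],-1,(0,0,255),1)
u,v=proj("top",o["tool_pos"]).astype(int)
t=crop(im2,u-20,v-13,40,26,10)
cv2.imwrite("pics/c7.png",np.hstack([b,t])[:,:,::-1])
E
```

```text
scene cost 0.13615373156561894 off mm [-3.923 -0.126 39.6  ] yaw,tilt deg [-0.319  0.     0.   ]
scene cost 0.13554351607932802 off mm [-4.132  0.223 39.727] yaw,tilt deg [-0.303  0.     0.   ]
scene cost 0.13773696682464454 off mm [-0.275 -3.336 37.108] yaw,tilt deg [0.466 0.567 0.   ]
[433.939 194.163]
```

View pics/c7.png

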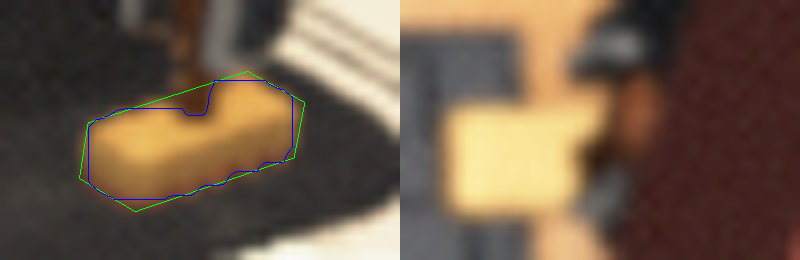

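Run:
```python
from go import *
p=ctrl.get_obs()["tool_pos"];print(p)
im=np.load("top1.npz")['im'].astype(float)
u0,v0=413,181
# subpixel edges on R-B profile
g=(im[...,0]-im[...,2])
print(g[192:201,412:424].mean(0).round(), "cols412+"); print(g[186:207,420:428].mean(1).round(),"rows186+")
for u,v in((417.4,190.9),(417.4,201.6),(417.4,196.2)): print(world("top",u,v,z=p[2]-.0226))
```

```text
[ 0.532 -0.138  0.239]
[ -3.  -3.  -3.   1.  22.  67. 101.  98.  92.  93.  95.  97.] cols412+
[ 39.  40.  39.  41.  49.  81. 103.  98.  97.  94.  94.  92.  93.  95. 100. 106.  80.  43.  26.  22.  22.] rows186+
[ 0.542 -0.11   0.216]
[ 0.519 -0.109  0.216]
[ 0.531 -0.109  0.216]
```

Call:
jog_arm([
  [0,0,-0.5,0,0,0,-0.8],
  [0,0,0,-0.112,0.014,-0.064,-0.8],
  [0,0,0,-0.112,0.014,-0.064,-0.8],
  [0,0,0,-0.112,0.014,-0.064,-0.8],
  [0,0,0,-0.112,0.014,-0.064,-0.8],
  [0,0,0,-0.112,0.014,-0.064,-0.8],
  [0,0,0,0,0,0,-0.8],
])

```text
t: 19.7
tool_pos: [0.5308, -0.1382, 0.249]
tool_rot: [1.734, 2.24, 0.497]
contact_force: [-0.3, -0.5, -0.4]
opening: 0.0227
grip_force: 34.5
```

Run:
```python
from go import *
st();c=np.array([.6296,.2092,.118]);_,e,y,z=frame()
to(c+.1596*z,lensrot(180))
```

```text
t 19.7 p [ 0.531 -0.138  0.249] q [-0.549 -0.386  2.015  0.33   1.218 -0.871] F_tool [-0.447 -0.523  0.204] M_tool [ 0.231  0.002 -0.036] open 0.02271359012374567 grip 34.5043281360995
turn [ 0.     0.001 -0.002] shift after [15.565  5.535  1.828] shift now [15.576  5.507  1.816]
```

Call:
jog_arm([
  [0.4,0.14,0,0,0,0,-0.8],
  [0.9,0.32,0.1,0,0,0,-0.8],
  [0.9,0.32,0.1,0,0,0,-0.8],
  [0.9,0.32,0.1,0,0,0,-0.8],
  [0.9,0.32,0.1,0,0,0,-0.8],
  [0.9,0.32,0.1,0,0,0,-0.8],
  [0.9,0.32,0.1,0,0,0,-0.8],
  [0.9,0.32,0.1,0,0,0,-0.8],
])

```text
t: 20.5
tool_pos: [0.5467, 0.0059, 0.2586]
tool_rot: [1.73, 2.241, 0.497]
contact_force: [-0.8, -0.0, -0.8]
opening: 0.0223
grip_force: 34.5
```

Call:
jog_arm([
  [0.9,0.32,0.1,0,0,0,-0.8],
  [0.9,0.32,0.1,0,0,0,-0.8],
  [0.9,0.32,0.1,0,0,0,-0.8],
  [0.9,0.32,0.1,0,0,0,-0.8],
  [0.9,0.32,0.1,0,0,0,-0.8],
  [0.9,0.32,0.1,0,0,0,-0.8],
  [0.9,0.32,0.1,0,0,0,-0.8],
  [0.9,0.32,0.1,0,0,0,-0.8],
])

```text
t: 21.3
tool_pos: [0.5616, 0.159, 0.2656]
tool_rot: [1.73, 2.24, 0.497]
contact_force: [0.5, 0.4, -0.6]
opening: 0.0229
grip_force: 34.5
```

Call:
jog_arm([
  [0.5,0.17,0.1,0,0,0,-0.8],
  [0.2,0.08,0.05,0,0,0,-0.8],
  [0,0,0,0,0,0,-0.8],
  [0,0,0,0,0,0,-0.8],
  [0,0,0,0,0,0,-0.8],
])

```text
t: 21.8
tool_pos: [0.5634, 0.1712, 0.264]
tool_rot: [1.732, 2.239, 0.497]
contact_force: [-0.4, 0.4, -0.4]
opening: 0.0225
grip_force: 34.5
```

Run:
```python
from go import *
o=st();c=np.array([.6296,.2092,.118]);_,e,y,z=frame()
to(c+.1596*z,lensrot(180))
im,d=ctrl.get_image("scene");np.savez("scene2.npz",im=im,d=d)
b=crop(im,240,115,90,100,6).copy()
r=R.from_rotvec(o["tool_rot"]);p=o["tool_pos"]
for w in [p+r.apply([sx*.03,sy*.011,.0396]) for sx in(1,-1) for sy in(1,-1)]+[c,p+r.apply([0,0,.0396])]:
    q=((proj("scene",w)-[240,115]+.5)*6).astype(int);cv2.circle(b,tuple(map(int,q)),2,(0,255,0),-1)
cv2.imwrite("pics/c8.png",b[:,:,::-1])
```

```text
t 21.8 p [0.563 0.171 0.264] q [ 0.148 -0.335  1.952  0.049  1.09  -0.119] F_tool [ 0.443 -0.386  0.229] M_tool [ 0.228 -0.013 -0.012] open 0.022470415433275704 grip 34.50332442414947
turn [ 0.002  0.002 -0.   ] shift after [1.002 0.252 0.194] shift now [1.002 0.251 0.192]
```

View pics/c8.png

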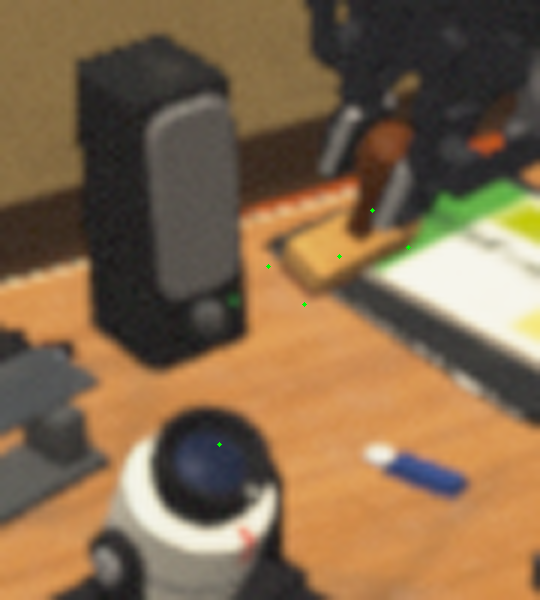

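```bash
sed -i 's/np.ones((51,51)/np.ones((21,21)/; s/cv2.connectedComponentsWithStats(m);/cv2.connectedComponentsWithStats(m);H=1;/; s/astype(np.uint8)\n    p=/&/' fit.py
python3 - <<'E'
import re
t=open("fit.py").read()
t=t.replace('m=(lab==1+np.argmax(stt[1:,4])).astype(np.uint8)','m=(lab==1+np.argmax(stt[1:,4])).astype(np.uint8);hc=cv2.convexHull(np.vstack(cv2.findContours(m,0,1)[0]));m=cv2.fillConvexPoly(np.zeros_like(m),hc,1)')
t=t.replace("s[...,0]>100)&(s[...,0]-s[...,2]>45)","s[...,0]>95)&(s[...,0]-s[...,2]>35)&(np.arange(s.shape[0])[:,None]>s.shape[0]*CUT)").replace("K=10","K=10;CUT=.26")
open("fit.py","w").write(t)
E
python3 - <<'E'
from fit import *
o1=dict(tool_pos=np.array([.5322,-.1379,.2397]),tool_rot=np.array([-2.2205,-2.2195,.006]))
D=np.load("scene1.npz");im=D['im'];x0=np.array([0,0,.0396,0,0,0])
for free in([0,1,3],[0,1,2,3],[0,1,2,3,4]): x,a,m,s=fit("scene",im,o1,(385,425,126,152),x0,np.array(free))
b=s.clip(0,255).astype(np.uint8).copy()
for q,c in((a,(0,255,0)),(m,(0,0,255))): cv2.drawContours(b,cv2.findContours(q,0,1)[0],-1,c,1)
def tool(n,D,o): 
    return R.from_rotvec(o["tool_rot"]).inv().apply((cloud(n,D['d'])-o["tool_pos"]).reshape(-1,3)).reshape(400,640,3)
def blk(n,D,o,ycol):
    w=tool(n,D,o);i=D['im'].astype(int);k=ycol(i)&(abs(w[...,0])<.045)&(abs(w[...,1])<.03)&(w[...,2]>.012)&(w[...,2]<.05)
    q=w[k]*1000;t=q[q[:,2]<28];print(n,len(q),"range lo",np.percentile(q,3,0),"hi",np.percentile(q,97,0),"top face z",np.median(t[:,2]))
f=lambda i:(i[...,0]>110)&(i[...,0]-i[...,2]>40)
blk("scene",D,o1,f);blk("top",np.load("top1.npz"),o1,f)
blk("scene",np.load("scene2.npz"),ctrl.get_obs(),f)
cv2.imwrite("pics/c9.png",b[:,:,::-1])
E
```

```text
scene cost 0.07782515991471217 off mm [-3.22  -0.452 39.6  ] yaw,tilt deg [0.432 0.    0.   ]
scene cost 0.07171885102059661 off mm [ 4.012 -6.835 34.5  ] yaw,tilt deg [-0.322  0.     0.   ]
scene cost 0.07315833256308346 off mm [ 3.281 -6.432 34.887] yaw,tilt deg [-0.364  0.299  0.   ]
scene 157 range lo [-28.029 -12.404  22.356] hi [29.269  7.486 38.729] top face z 25.051984370770892
top 141 range lo [  0.88  -11.645  19.439] hi [27.711  7.844 29.955] top face z 22.90934471754744
scene 166 range lo [-21.796 -12.346  20.639] hi [29.205  8.44  40.627] top face z 25.072950882075055
```

Call:
jog_arm([
  [0.5,0.12,0.1,0,0,0,-0.8],
  [0.35,0.09,0.06,0,0,0,-0.8],
  [0.15,0.04,0.03,0,0,0,-0.8],
  [0,0,0,0,0,0,-0.8],
  [0,0,0,0,0,0,-0.8],
  [0,0,0,0,0,0,-0.8],
])

```text
t: 22.45
tool_pos: [0.5642, 0.1928, 0.2627]
tool_rot: [1.73, 2.24, 0.497]
contact_force: [0.3, 1.0, -0.7]
opening: 0.0223
grip_force: 34.5
```

Run:
```python
from go import *
o=st();c=np.array([.6296,.2092,.118]);_,e,y,z=frame()
to(c+.1596*z,lensrot(180))
for n in("top","scene"):
    D=np.load(n+"0.npz");w=(cloud(n,D['d'])-c).reshape(-1,3)@np.stack([e,y,z],1)*1000
    k=w[(np.hypot(w[:,0],w[:,1])<30)&(abs(w[:,2])<12)];r=np.hypot(k[:,0],k[:,1])
    for a,b in((0,18),(20,25)): q=k[(r>=a)&(r<b)];print(n,a,b,len(q),"z med",np.median(q[:,2]),np.percentile(q[:,2],[15,85]))
    t=k[k[:,2]>-4];print(n,"rim x",np.percentile(t[:,0],[2,98]),"y",np.percentile(t[:,1],[2,98]))
im,d=ctrl.get_image("scene");D=dict(d=d);i=im.astype(int)
w=R.from_rotvec(o["tool_rot"]).inv().apply((cloud("scene",d)-o["tool_pos"]).reshape(-1,3)).reshape(400,640,3)*1000
k=w[(i[...,0]>110)&(i[...,0]-i[...,2]>40)&(abs(w[...,0])<45)&(abs(w[...,1])<30)&(w[...,2]>12)&(w[...,2]<55)]
print("block tool mm",len(k),np.percentile(k,[2,98],axis=0))
t=k[(k[:,2]<29)];A=np.c_[t[:,:2],np.ones(len(t))];print("top-face slopes deg",np.degrees(np.linalg.lstsq(A,t[:,2],rcond=None)[0][:2]),len(t))
cv2.imwrite("pics/c10.png",crop(im,235,115,90,100,6)[:,:,::-1])
```

```text
t 22.45 p [0.564 0.193 0.263] q [ 0.193 -0.314  1.937  0.028  1.081 -0.07 ] F_tool [0.9   0.202 0.831] M_tool [0.197 0.023 0.005] open 0.022342929974271432 grip 34.50339241884649
turn [0.002 0.002 0.001] shift after [-0.028 -0.003  0.001] shift now [-0.028 -0.003  0.001]
top 0 18 157 z med -9.228555135141248 [-10.759  -7.053]
top 20 25 116 z med -2.9568524253405255 [-5.634 -0.761]
top rim x [-25.376  23.175] y [-25.443  22.468]
scene 0 18 83 z med -10.140442804966797 [-11.497  -8.374]
scene 20 25 55 z med -5.53590100198402 [-7.683 -3.99 ]
scene rim x [-21.313  24.66 ] y [-24.795  19.145]
block tool mm 168 [[-24.236 -12.595  19.14 ]
 [ 29.029   8.997  40.282]]
top-face slopes deg [ 2.335 -5.444] 128
```

View pics/c10.png

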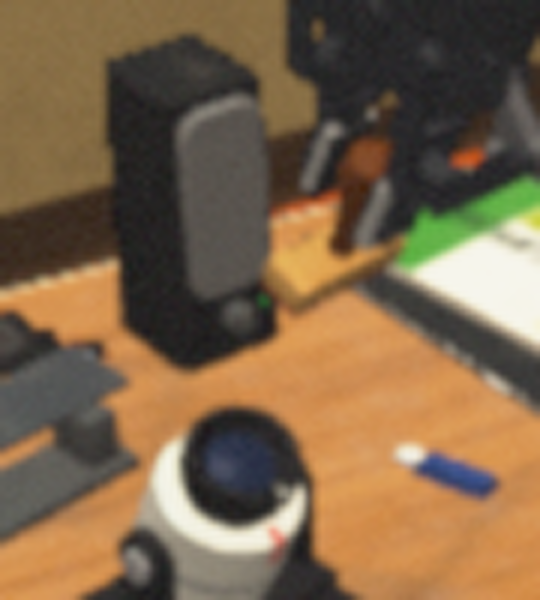

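Run:
```python
from go import *
o=ctrl.get_obs();q=[]
for j in range(6):
    im,d=ctrl.get_image("scene");i=im.astype(int)
    w=R.from_rotvec(o["tool_rot"]).inv().apply((cloud("scene",d)-o["tool_pos"]).reshape(-1,3)).reshape(400,640,3)*1000
    q.append(w[(i[...,0]>140)&(i[...,0]-i[...,2]>40)&(abs(w[...,0]-1)<26)&(w[...,1]>-9)&(w[...,1]<9)&(w[...,2]>14)&(w[...,2]<36)])
t=np.vstack(q);A=np.c_[t[:,:2],np.ones(len(t))]
for _ in range(4):
    s=np.linalg.lstsq(A,t[:,2],rcond=None)[0];r=t[:,2]-A@s;k=abs(r)<2.5*np.median(abs(r));t,A=t[k],A[k]
print(len(t),np.degrees(np.arctan(s[:2])),s[2],np.percentile(t,[2,98],axis=0));st()
```

```text
330 [0.65  1.355] 24.685167777414527 [[-5.925 -8.752 23.345]
 [26.292  8.458 26.414]]
t 22.8 p [0.564 0.193 0.263] q [ 0.192 -0.314  1.937  0.028  1.081 -0.07 ] F_tool [ 0.326 -0.374  1.022] M_tool [ 0.203  0.041 -0.032] open 0.022843483182146112 grip 34.50349570834078
```

```bash
python3 -c "
from station import ctrl
print(ctrl.finish_job())"
```

```text
the job is handed in; nothing more can be done
None
```

I handed the job in with the collar turned to the red locked mark (I found its stop by feel, then turned back 0.05 rad) and the stamp held still, face to the lens at 12 cm. I measured it square to within about 1.5° and centred to within about 2 mm, at 22.8 s; the hand-in gave no verdict.

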